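Roll the bar stock onto the marked line

ROBOT

A 6-joint arm with a two-finger parallel gripper is mounted at the origin on a cart in front of the work surface, level with it; the furniture and walls round the work are solid. World frame = base frame: x ahead of the robot, y to its left, z up, the work surface at z = 0. Lengths are in m, angles in rad, forces in N, time in s.
With the tool pointing down it reaches from about 0.325 to 0.775 m from the base axis. Payload 5.5 kg.
Tool frame: the origin (TCP) lies on the centre line of the jaws, within the pads' length; the fingertips stand 11 mm ahead of it and the grasp point (between the pads) lies 8 mm behind it; z points along the fingers, y is the line along which they close (so a half turn about z gives the same grasp; the last joint's range is limited). The gripper opens to 85 mm and grips with 20 to 120 N. Pads are 22 mm wide; open, the fingers measure 114 mm over their backs; the gripper's body (76 mm by 85 mm) begins 54 mm behind the grasp point. The pads swing forward as they close: fully open they stand 13 mm farther back than shut.
Start: joints at [-1.385, 0.091, 1.231, -0, 1.82, -0.057], TCP at [0.144, -0.582, 0.242] pointing down, gripper open.
Joint ranges: [-2.87, 2.87], [-0.86, 2.18], [0.17, 2.46], [-1.51, 4.65], [0.06, 2.69], [-2.65, 2.65]. Speed limits (rad/s): [2.57, 2.57, 3.01, 3.14, 3.14, 3.14].

INTERFACE

Orientations are given as [roll, pitch, yaw] about the fixed x, y, z axes, in that order (R = Rz(yaw) Ry(pitch) Rx(roll)).
In Python, from rig import ctrl, imaging, finish_job gives the robot as it stands.
- The arm moves only by the tool play_rows, never from a script. Its argument "rows" is a list of rows, each a list of 3 entries, a list of its own where there are three numbers: the shift along the tool's x, y, z in m, then the turn about the tool's z in degrees, then the opening, from 0 (shut) to 1 (fully open). A call has 1 to 5 rows; each row shifts and turns the commanded pose from where the row before left it, along the tool's axes as they then stand; what a row does not reach is not made up. A row lasts 1/12 s, in which the tool goes at most 41.7 mm and 7.16 degrees, less where a joint would pass 70% of its speed; a pose out of reach is approached as far as the arm can. A call with a gripper value outside its range is refused whole. The fingers move at their own pace and stop on an object; "grip_force" is the grip in N (left out, the last holds). Time passes only in rows, so rows that do not move let the fingers close. It gives the time, the measured TCP pose, the force, the opening and the grip force at its end, in the units of the state.
- ctrl.sense(): the state, without advancing time (a new reading comes with each control period).
- imaging.capture(name): name is "side" or "top" or "wrist"; returns (picture, depth): 384x512x3 uint8, red, green, blue; 384x512 float32, m along the optical axis (not along the pixel's ray), 0 where there is no reading.
- imaging.get_calibration(name): a dict with "intrinsics" (3x3 intrinsics, pixels), "world_to_cam" (4x4, takes a point from world to camera coordinates). Camera axes: x right, y up, looking along -z (the intrinsics and any distortion apply to the point x, -y, -z); pixel columns grow to the right and rows downward; lengths in m; the calibration is good to about 2 mm. A picture is of the moment at which its call begins: read the wrist's pose just before it. get_calibration takes no time and is no camera call; for the wrist camera it gives the pose at the moment of the call.
- finish_job(): hands the job in; it is judged then, once.
The state is a dict: "t": time; "qpos": joint angles; "joint_vel": joint speeds; "effort": joint torques, N m; "position": TCP position; "orientation": TCP orientation; "force": force on the tool from outside, world axes, zero at the start; "torque": the same for the moment, N m; "gripper_width": finger opening in m; "grasp_force": force on a finger pad.
Only numpy, scipy, OpenCV 4.12 (cv2) and the standard library are available. Lean on these libraries where they do the work, as an engineer would, in place of code of your own. Each camera call takes 0.05 s, during which the arm holds its last target. There are 200 camera calls.

TASK

Get the round metal bar ready for marking out: with the fingertips on top of it, roll it over the cork board until it lies squarely along the dark line, centred over it, and comes to rest there. Never grasp or lift the bar and never shove it low down from the side; leave the weight, the flat black stone and the dish where they are.

Things in the scene. Friction and masses are not known exactly. Their poses are not given: they have to be found in the camera images.
- bar: Plain aluminium round bar, 32 mm diameter, 100 mm long, about 0.22 kg, lying loose on the cork board. Origin in its middle, on its axis, 16 mm above the cork (world z 0.028; its top is at z 0.044). Its x axis runs along the bar; y and z turn with it as it rolls. Under a fingertip that does not slip on it, it rolls half as far as the fingertip moves; slight rolling resistance of the cork stops it once slow and let go.
- line: Dark straight line let into the cork, flush with it, 170 mm long and 5 mm wide. Origin in its middle, at the cork's surface (world z 0.012). x runs along the line, y across it (level), z up. It lies 60 to 90 mm from the bar at the start, on either side of it, nearly parallel to it. Nothing to touch.
- board: Fixed level board, 220 x 310 mm, 12 mm thick, faced with cork. Origin under its centre at the worktop; x along the short side (the line's direction), y along the long side (the way to roll). At either end of the long side, centred 149 mm from the middle, runs a 12 mm wide dark wooden stop strip whose top is 18 mm above the worktop.
- weight: Small brass weight with a knob, 24 mm wide, 27 mm tall, standing on the board near its far long edge, beyond the bar's end; bystander. Origin at the centre of its underside.
- stone: Flat black stone, 52 x 90 x 18 mm, on the worktop beyond the board's left end; bystander. Origin at the centre of its underside.
- dish: Small round steel dish, 86 mm across, 16 mm tall, on the worktop beyond the board's right end; bystander. Origin at the centre of its underside.

How it is judged:
By the outcome, as a careful person would: the job done as asked, in the order asked, and still so for the second after the job is handed in, with the robot touching nothing.
It also fails if it takes over 48 s, if anything falls off the work surface, if the arm or the gripper's body presses on something with over 40 N, if the wrist force passes 120 N, or if a joint passes its speed limit or range.

## Working session

There is one attempt and no reset: what is moved stays moved. The work goes in short steps, Python scripts to look and compute and a tool call to move; the robot and the scene stay as the last step left them, time stands still between calls to the robot, and variables do not carry over. Pictures are saved under pics/ and viewed, at most 10 in all, crops included, and the job is handed in when it is done.

Besides the shell and the picture viewer there is one more tool, called after ">>>" as name(argument=value, ...), one argument or row to a line, values as JSON. play_rows: Moves the arm, as the interface text tells. Its arguments: {"type":"object","properties":{"rows":{"type":"array","items":{"type":"array"}},"grip_force":{"type":"number"}},"required":["rows"]}

```bash
mkdir -p pics; cat > h.py <<'E'
import numpy as np, cv2
from rig import ctrl, imaging, finish_job
def cap(n,f):
    p,d=imaging.capture(n); cv2.imwrite('pics/'+f+'.png',p[...,::-1]); np.savez('pics/'+f+'.npz',p=p,d=d,K=imaging.get_calibration(n)['intrinsics'],T=imaging.get_calibration(n)['world_to_cam']); return p,d
def ray(f,uv,z):
    a=np.load('pics/'+f+'.npz'); K,T=a['K'],a['T']; u,v=uv
    c=np.array([(u-K[0,2])/K[0,0],-(v-K[1,2])/K[1,1],-1]); R=T[:3,:3]; o=-R.T@T[:3,3]; w=R.T@c
    return o+w*(z-o[2])/w[2]
E
python3 - <<'E'
from h import *
print(ctrl.sense()); cap('top','t0'); cap('side','s0'); print(imaging.get_calibration('top'))
E
```

```text
{'t': 0.0, 'qpos': array([-1.38472445e+00,  9.18992447e-02,  1.23191275e+00,  2.69833423e-05,
        1.81981468e+00, -5.66974819e-02]), 'joint_vel': array([ 1.30313386e-03,  1.09801736e-04,  6.02847734e-05,  1.28440014e-04,
        1.22521808e-04, -1.94543838e-04]), 'effort': array([ 3.12146085e-04, -4.58718610e+01, -4.18027318e+01, -1.21695466e-04,
        1.13719961e-02,  5.04467849e-06]), 'position': array([ 0.14419309, -0.58213772,  0.24111151]), 'orientation': array([-3.13956338e+00, -1.41384723e-04,  2.42775835e-01]), 'force': array([ 0.03673205, -0.24196862,  0.01226172]), 'torque': array([ 0.0208576 ,  0.0156075 , -0.00033358]), 'grasp_force': 0.0, 'gripper_width': 0.0855186175200753}
{'intrinsics': array([[364.49315588,   0.        , 252.95810925],
       [  0.        , 364.49315588, 198.484106  ],
       [  0.        ,   0.        ,   1.        ]]), 'world_to_cam': array([[-0.00582207, -0.99979903, -0.01918331,  0.01657146],
       [ 0.99832521, -0.00691553,  0.05743644, -0.56845522],
       [-0.05755756, -0.01881678,  0.99816484, -0.90697301],
       [ 0.        ,  0.        ,  0.        ,  1.        ]])}
```

View pics/t0.png

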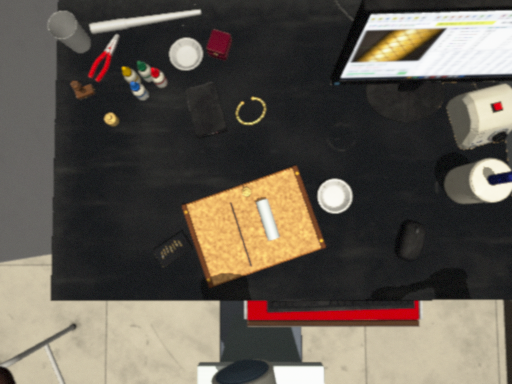

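The board is in the middle of the picture. The bar runs about (262,199)–(271,239) and the line (232,203)–(250,265), with the weight at (246,190). I'll enlarge this area.

```bash
python3 - <<'E'
from h import *
p=cv2.imread('pics/t0.png')[160:290,175:335]
cv2.imwrite('pics/t0c.png',cv2.resize(p,None,fx=4.5,fy=4.5,interpolation=cv2.INTER_CUBIC))
E
```

```text
(no output)
```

View pics/t0c.png

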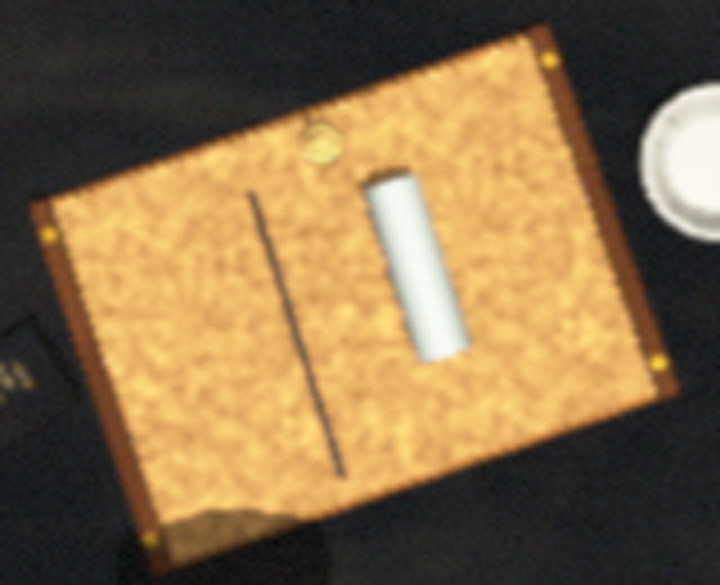

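```bash
python3 - <<'E'
from h import *
def c(x,y,z): return ray('t0',(175+(x+.5)/4.5-.5,160+(y+.5)/4.5-.5),z)
P={}
for n,x,y,z in [('L1',251,192,.012),('L2',342,476,.012),('b1l',367,188,.028),('b1r',413,175,.028),('b2l',422,361,.028),('b2r',469,347,.028),('w',321,143,.025),
 ('c1',32,205,.018),('c2',545,27,.018),('c3',678,392,.018),('c4',155,577,.018)]:
    P[n]=c(x,y,z); print(n,P[n].round(4))
L=P['L1']-P['L2']; u=L/np.linalg.norm(L); print('L',np.linalg.norm(L),np.degrees(np.arctan2(L[1],L[0])),(P['L1']+P['L2'])/2)
b1=(P['b1l']+P['b1r'])/2;b2=(P['b2l']+P['b2r'])/2; B=b1-b2;print('bar',np.linalg.norm(B),np.degrees(np.arctan2(B[1],B[0])),(b1+b2)/2, [np.linalg.norm(P['b1l']-P['b1r']),np.linalg.norm(P['b2l']-P['b2r'])])
n=np.array([-u[1],u[0],0]); d=(P['L1']+P['L2'])/2-(b1+b2)/2; print('across',d@n,'along',d@u)
for a,b in ['c1 c2'.split(),'c2 c3'.split(),'c3 c4'.split(),'c4 c1'.split()]:
  v=P[b]-P[a];print(np.linalg.norm(v),np.degrees(np.arctan2(v[1],v[0])))
E
```

```text
L1 [0.5595 0.0706 0.012 ]
L2 [0.4    0.0199 0.012 ]
b1l [0.5606 0.0047 0.028 ]
b1r [ 0.5676 -0.0209  0.028 ]
b2l [ 0.4648 -0.025   0.028 ]
b2r [ 0.4723 -0.051   0.028 ]
w [0.586  0.0303 0.025 ]
c1 [0.5527 0.1937 0.018 ]
c2 [ 0.6512 -0.0961  0.018 ]
c3 [ 0.4464 -0.1673  0.018 ]
c4 [0.3455 0.124  0.018 ]
L 0.16738069131443292 17.61827443181464 [0.47976227 0.04526093 0.012     ]
bar 0.10013168658332591 17.399895492838528 [ 0.51630973 -0.02302417  0.028     ] [np.float64(0.02655814377721205), np.float64(0.027065633896901017)]
across 0.07614409186195875 along -0.014165050033614212
0.3060799522823208 -71.22644012888152
0.21688667157196279 -160.8367002901257
0.3082416652701718 109.10515337841422
0.21866662244827947 18.59505707992834
```

>>> play_rows(
  rows=[
    [[0.0243,-0.0239,0],-4.7,0.6],
    [[0.0262,-0.0219,0],-4.7,0.6],
    [[0.0279,-0.0197,0],-4.7,0.6],
    [[0.0294,-0.0173,0],-4.7,0.6],
    [[0.0307,-0.0148,0],-4.7,0.6],
  ],
)

```text
t: 0.52
position: [0.2338, -0.4355, 0.2416]
orientation: [-3.141, -0.0, 0.657]
force: [1.1, 0.4, 0.2]
gripper_width: 0.0512
grasp_force: 0.0
```

>>> play_rows(
  rows=[
    [[0.0318,-0.0123,0],-4.7,0.6],
    [[0.0327,-0.0096,0],-4.7,0.6],
    [[0.0334,-0.0069,0],-4.7,0.6],
    [[0.0338,-0.0042,0],-4.7,0.6],
    [[0.0341,-0.0014,0],-4.7,0.6],
  ],
)

```text
t: 0.93
position: [0.3228, -0.29, 0.2419]
orientation: [-3.141, -0.0, 1.067]
force: [-0.1, 0.4, -0.3]
gripper_width: 0.0514
grasp_force: 0.0
```

>>> play_rows(
  rows=[
    [[0.0341,0.0014,0],-4.7,0.6],
    [[0.0338,0.0042,0],-4.7,0.6],
    [[0.0334,0.0069,0],-4.7,0.6],
    [[0.0327,0.0096,0],-4.7,0.6],
    [[0.0318,0.0123,0],-4.7,0.6],
  ],
)

```text
t: 1.35
position: [0.4117, -0.1444, 0.242]
orientation: [-3.141, -0.0, 1.477]
force: [0.6, -1.1, 0.1]
gripper_width: 0.0514
grasp_force: 0.0
```

>>> play_rows(
  rows=[
    [[0.0307,0.0148,0],-4.7,0.6],
    [[0.0294,0.0173,0],-4.7,0.6],
    [[0.0279,0.0197,0],-4.7,0.6],
    [[0.0262,0.0219,0],-4.7,0.6],
    [[0.0243,0.0239,0],-4.7,0.6],
  ],
)

```text
t: 1.77
position: [0.5005, 0.0013, 0.2419]
orientation: [-3.141, -0.0, 1.888]
force: [-0.2, -1.2, 0.6]
gripper_width: 0.0513
grasp_force: 0.0
```

>>> play_rows(
  rows=[
    [[0,0,0],0,0.6],
    [[0,0,0],0,0.6],
  ],
)

```text
t: 1.93
position: [0.5002, 0.001, 0.2413]
orientation: [-3.14, -0.001, 1.886]
force: [-0.8, -0.8, 0.5]
gripper_width: 0.0511
grasp_force: 0.0
```

```bash
python3 - <<'E'
from h import *
s=ctrl.sense(); print(s['t'],s['position'],np.degrees(s['orientation']),s['gripper_width'],s['force']); cap('wrist','w0')
p=cv2.imread('pics/w0.png'); cv2.imwrite('pics/w0b.png',cv2.resize(p,(800,600),interpolation=cv2.INTER_CUBIC))
E
```

```text
1.9333 [0.50017508 0.00098549 0.24127515] [-1.79884666e+02 -3.88840027e-02  1.08076813e+02] 0.05114133196116992 [-0.79805282 -0.76827238  0.51894187]
```

View pics/w0b.png

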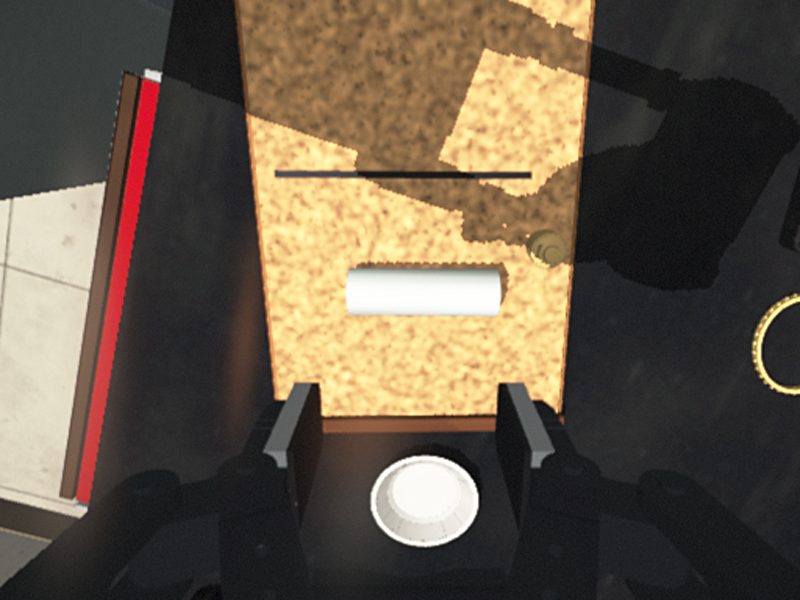

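The wrist view shows the line at about (275,173)–(531,175) and the bar spanning (347..500, 267..316), nearly parallel. The weight is at (546,248). I'll fit both using depth.

```bash
cat > m.py <<'E'
from h import *
from scipy.optimize import least_squares
def cloud(f):
    a=np.load('pics/'+f+'.npz'); K,T,p,d=a['K'],a['T'],a['p'].astype(int),a['d']
    v,u=np.mgrid[:384,:512]; c=np.stack([(u-K[0,2])/K[0,0]*d,-(v-K[1,2])/K[1,1]*d,-d],-1)
    return (c-T[:3,3])@T[:3,:3],p,d,T
def measure(f,bg,lg):
    # bg, lg: rough bar centre / line centre (world xy)
    X,p,d,T=cloud(f); ok=d>0; u=np.array([np.cos(.3075),np.sin(.3075)]); n=np.array([-u[1],u[0]])
    s=p.sum(-1)
    al=(X[...,:2]-lg)@u; ac=(X[...,:2]-lg)@n; m=ok&(abs(al)<.095)&(abs(ac)<.012)&(abs(X[...,2]-.012)<.005)
    # dark rel. to local: threshold, saturation low
    m&=(p[...,0]-p[...,2]<40)&(s<230)
    al0=al[m];ac0=ac[m]; k=np.polyfit(al0,ac0,1); k=np.polyfit(al0[abs(ac0-np.polyval(k,al0))<.004],ac0[abs(ac0-np.polyval(k,al0))<.004],1)
    lth=.3075+np.arctan(k[0]); mid=(al0.min()+al0.max())/2; lc=lg+u*mid+n*np.polyval(k,mid)
    print('line n',m.sum(),'len',np.ptp(al0),'c',lc.round(4),'deg',np.degrees(lth).round(2),'z',np.median(X[...,2][m]).round(4))
    u=np.array([np.cos(lth),np.sin(lth)]); n=np.array([-u[1],u[0]])
    # board plane near bar
    al=(X[...,:2]-bg)@u; ac=(X[...,:2]-bg)@n; near=ok&(abs(al)<.065)&(abs(ac)<.03)
    b=near&(X[...,2]>.026)&(X[...,2]<.05)&(s>330)
    a1,c1,z1=al[b],ac[b],X[...,2][b]
    r=least_squares(lambda q:np.hypot(c1-q[0]-q[1]*a1,z1-q[2])-.016,[0,0,.028],loss='soft_l1',f_scale=.001)
    lo,hi=np.percentile(a1,[.5,99.5]); mid=(lo+hi)/2; bc=bg+u*mid+n*(r.x[0]+r.x[1]*mid)
    print('bar n',b.sum(),'len',hi-lo,'c',bc.round(4),'rel deg',np.degrees(r.x[1]).round(2),'zc',r.x[2].round(4),'rms',np.std(r.fun).round(5))
    e=bc-lc; print('bar rel line: across %.4f along %.4f'%(e@n,e@u)); return bc,lc,lth
E
python3 - <<'E'
from m import *
bg=np.array([.5163,-.023]);lg=np.array([.4798,.0453])
for f in['w0','t0']: measure(f,bg,lg)
E
```

```text
line n 480 len 0.1672852810164239 c [0.4806 0.0447] deg 17.53 z 0.0121
bar n 2905 len 0.09871684039405942 c [ 0.5168 -0.0242] rel deg 0.02 zc 0.0275 rms 0.00064
bar rel line: across -0.0766 along 0.0138Traceback (most recent call last):
  File "<stdin>", line 3, in <module>
  File "m.py", line 14, in measure
    al0=al[m];ac0=ac[m]; k=np.polyfit(al0,ac0,1); k=np.polyfit(al0[abs(ac0-np.polyval(k,al0))<.004],ac0[abs(ac0-np.polyval(k,al0))<.004],1)
                           ~~~~~~~~~~^^^^^^^^^^^
    raise TypeError("expected non-empty vector for x")
TypeError: expected non-empty vector for x
```

The bar is parallel to the line and 76.6 mm off it. Its length (99 mm) and height (27.5 mm) match what was given. I'll go above the bar, 8 mm behind its axis.

>>> play_rows(
  rows=[
    [[-0.0185,0.004,0.035],0.4,0.6],
    [[-0.0185,0.004,0.035],0,0.6],
    [[0,0,0.04],0,0.6],
    [[0,0,0.04],0,0.6],
    [[0,0,0.025],0,0.6],
  ],
)

```text
t: 2.4
position: [0.5163, -0.0349, 0.0627]
orientation: [-3.137, -0.002, 1.873]
force: [-0.3, 0.3, -1.1]
gripper_width: 0.0512
grasp_force: 0.0
```

>>> play_rows(
  rows=[
    [[0,0,0],0,0.6],
    [[0,0,0],0,0.6],
  ],
)

```text
t: 2.57
position: [0.5176, -0.0343, 0.0664]
orientation: [-3.139, -0.001, 1.874]
force: [0.4, 0.4, 1.4]
gripper_width: 0.051
grasp_force: 0.0
```

```bash
python3 - <<'E'
from h import *
s=ctrl.sense(); P=s['position'][:2]; q=.306; u=np.array([np.cos(q),np.sin(q)]);n=np.array([-u[1],u[0]]);e=P-[.4806,.0447]
print(s['t'],s['position'],np.degrees(s['orientation']),'across',e@n,'along',e@u,s['force']); cap('wrist','w1')
p=cv2.imread('pics/w1.png'); cv2.imwrite('pics/w1b.png',cv2.resize(p,(800,600),interpolation=cv2.INTER_CUBIC))
E
```

```text
2.5667 [ 0.51757244 -0.03432553  0.06643735] [-1.79831692e+02 -6.02638770e-02  1.07379452e+02] across -0.0864923214044046 along 0.011448738249775206 [0.39504151 0.37655547 1.3541864 ]
```

View pics/w1b.png

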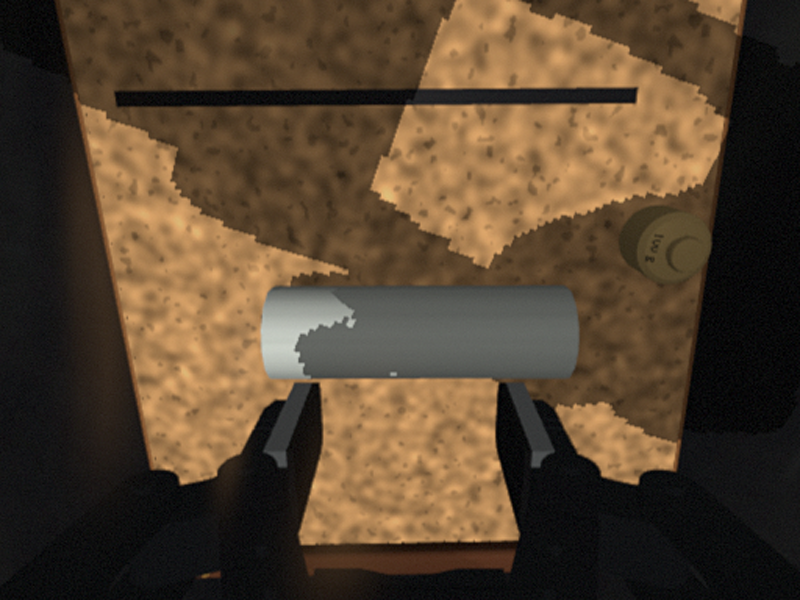

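The wrist view from 66 mm shows the bar at (262..578, 286..378) and the line at y≈97. The fingers are just behind the bar, centred on it to about 2 mm along. I'll remeasure, then shift forward 1.5 mm and lower slowly.

```bash
sed -i "s/&(s>330)/\&(X[...,2]>.03)/" m.py; sed -i "s/(p\[...,0\]-p\[...,2\]<40)&(s<230)/(p[...,0]-p[...,2]<12)\&(s<150)/" m.py; python3 - <<'E'
from m import *
bg=np.array([.5163,-.023]);lg=np.array([.4798,.0453])
for f in['w0','w1']: measure(f,bg,lg)
E
```

```text
line n 312 len 0.11235521234206768 c [0.5057 0.0528] deg 17.62 z 0.0121
bar n 2812 len 0.09863687361831637 c [ 0.5168 -0.0242] rel deg -0.05 zc 0.0275 rms 0.00064
bar rel line: across -0.0767 along -0.0127
line n 2935 len 0.17003988310381485 c [0.4817 0.0457] deg 17.84 z 0.014
bar n 11507 len 0.0984069356307628 c [ 0.5185 -0.0227] rel deg -0.09 zc 0.0295 rms 0.00056
bar rel line: across -0.0763 along 0.0141
```

>>> play_rows(
  rows=[
    [[0.0015,0.002,0.004],0,0.6],
    [[0,0,0.002],0,0.6],
    [[0,0,0.002],0,0.6],
    [[0,0,0],0,0.6],
  ],
)

```text
t: 2.95
position: [0.5208, -0.0312, 0.06]
orientation: [3.14, 0.001, 1.877]
force: [-1.0, -0.2, 0.3]
gripper_width: 0.0512
grasp_force: 0.0
```

>>> play_rows(
  rows=[
    [[0.0005,0,0.003],0,0.6],
    [[0,0,0.002],0,0.6],
    [[0,0,0.001],0,0.6],
    [[0,0,0],0,0.6],
  ],
)

```text
t: 3.28
position: [0.52, -0.0307, 0.0528]
orientation: [-3.141, -0.0, 1.877]
force: [0.5, -0.3, -0.8]
gripper_width: 0.0515
grasp_force: 0.0
```

>>> play_rows(
  rows=[
    [[0,0,0.001],0,0.6],
    [[0,0,0.001],0,0.6],
    [[0,0,0],0,0.6],
  ],
)

```text
t: 3.53
position: [0.5203, -0.0308, 0.0516]
orientation: [3.141, 0.0, 1.876]
force: [0.2, -0.1, 0.8]
gripper_width: 0.051
grasp_force: 0.4
```

>>> play_rows(
  rows=[
    [[0,0,0.001],0,0.6],
    [[0,0,0],0,0.6],
  ],
)

```text
t: 3.7
position: [0.5205, -0.0311, 0.0513]
orientation: [3.141, 0.001, 1.876]
force: [-2.3, -2.1, 4.7]
gripper_width: 0.0512
grasp_force: 2.5
```

>>> play_rows(
  rows=[
    [[0,0,0.0007],0,0.6],
    [[0,0,0],0,0.6],
  ],
)

```text
t: 3.87
position: [0.5206, -0.0313, 0.0512]
orientation: [3.141, 0.002, 1.876]
force: [-3.2, -1.0, 7.8]
gripper_width: 0.0514
grasp_force: 3.9
```

>>> play_rows(
  rows=[
    [[0,0,0.0005],0,0.6],
    [[0,0,0],0,0.6],
  ],
)

```text
t: 4.03
position: [0.5207, -0.0315, 0.0511]
orientation: [3.14, 0.002, 1.876]
force: [-3.9, -2.7, 9.8]
gripper_width: 0.051
grasp_force: 4.9
```

Contact is made at about 10 N. Now the first stroke, 32 mm.

>>> play_rows(
  rows=[
    [[0.001,0,0],0,0.6],
    [[0.002,0,0],0,0.6],
    [[0.004,0,0],0,0.6],
    [[0.005,0,0],0,0.6],
    [[0.005,0,0],0,0.6],
  ],
)

```text
t: 4.45
position: [0.5155, -0.0152, 0.0515]
orientation: [3.14, 0.002, 1.876]
force: [-4.6, -2.2, 12.6]
gripper_width: 0.0512
grasp_force: 6.1
```

>>> play_rows(
  rows=[
    [[0.005,0,0],0,0.6],
    [[0.005,0,0],0,0.6],
    [[0.003,0,0],0,0.6],
    [[0.0015,0,0],0,0.6],
    [[0.0005,0,0],0,0.6],
  ],
)

```text
t: 4.87
position: [0.5109, -0.0007, 0.0515]
orientation: [3.141, 0.002, 1.877]
force: [-5.5, -1.8, 11.6]
gripper_width: 0.0515
grasp_force: 6.1
```

>>> play_rows(
  rows=[
    [[0,0,0],0,0.6],
    [[0,0,0],0,0.6],
    [[0,0,0],0,0.6],
  ],
)

```text
t: 5.12
position: [0.5109, -0.0007, 0.0515]
orientation: [3.141, 0.002, 1.876]
force: [-6.2, -1.5, 12.4]
gripper_width: 0.0515
grasp_force: 6.2
```

```bash
python3 - <<'E'
from m import *
cap('wrist','w2'); measure('w2',np.array([.513,-.008]),np.array([.4817,.0457]));s=ctrl.sense(); e=s['position'][:2]-[.4817,.0457];print(e@[-.305,.952])
E
```

```text
line n 2622 len 0.16112468658384238 c [0.4843 0.0471] deg 17.73 z 0.0118
bar n 9385 len 0.09838836405321047 c [ 0.5122 -0.0077] rel deg -0.12 zc 0.0272 rms 0.00157
bar rel line: across -0.0607 along 0.0099
-0.05313971977654664
```

The bar advanced 15.6 mm with no slip. Lift, step back and repeat.

>>> play_rows(
  rows=[
    [[0,0,-0.002],0,0.6],
    [[0,0,-0.005],0,0.6],
    [[-0.008,0,-0.001],0,0.6],
    [[-0.008,0,0],0,0.6],
    [[0,0,0],0,0.6],
  ],
)

```text
t: 5.58
position: [0.5158, -0.017, 0.0569]
orientation: [-3.142, 0.001, 1.875]
force: [0.3, 0.4, -0.4]
gripper_width: 0.0514
grasp_force: 0.0
```

>>> play_rows(
  rows=[
    [[0,0,0.0035],0,0.6],
    [[0,0,0.0015],0,0.6],
    [[0,0,0.0015],0,0.6],
    [[0,0,0.0015],0,0.6],
    [[0,0,0],0,0.6],
  ],
)

```text
t: 6.0
position: [0.5156, -0.0162, 0.0511]
orientation: [3.141, 0.002, 1.876]
force: [-5.7, -2.6, 11.5]
gripper_width: 0.0513
grasp_force: 5.8
```

```bash
python3 - <<'E'
from m import *
cap('wrist','w3'); measure('w3',np.array([.513,-.008]),np.array([.4817,.0457]));s=ctrl.sense(); e=s['position'][:2]-[.4817,.0457];print(e@[-.305,.952],s['position'],s['force'])
E
```

```text
line n 3093 len 0.16941418257183966 c [0.4802 0.0458] deg 17.77 z 0.0118
bar n 12785 len 0.09820920407557639 c [ 0.5121 -0.008 ] rel deg -0.15 zc 0.0271 rms 0.00127
bar rel line: across -0.0609 along 0.0140
-0.06929480717404046 [ 0.51564258 -0.0162142   0.05108979] [-4.70181712 -1.73934467 11.92307249]
```

>>> play_rows(
  rows=[
    [[0.001,0,0],0,0.6],
    [[0.002,0,0],0,0.6],
    [[0.004,0,0],0,0.6],
    [[0.005,0,0],0,0.6],
    [[0.005,0,0],0,0.6],
  ],
)

```text
t: 6.47
position: [0.5104, 0.0002, 0.0515]
orientation: [3.141, 0.002, 1.876]
force: [-6.8, -2.8, 14.0]
gripper_width: 0.0516
grasp_force: 7.2
```

>>> play_rows(
  rows=[
    [[0.005,0,0],0,0.6],
    [[0.005,0,0],0,0.6],
    [[0.003,0,0],0,0.6],
    [[0.0015,0,0],0,0.6],
    [[0.0005,0,0],0,0.6],
  ],
)

```text
t: 6.88
position: [0.5058, 0.0147, 0.0515]
orientation: [3.141, 0.002, 1.877]
force: [-7.0, -3.1, 14.7]
gripper_width: 0.0514
grasp_force: 7.2
```

>>> play_rows(
  rows=[
    [[0,0,0],0,0.6],
    [[0,0,0],0,0.6],
    [[0,0,0],0,0.6],
  ],
)

```text
t: 7.13
position: [0.5058, 0.0147, 0.0515]
orientation: [3.141, 0.001, 1.876]
force: [-7.1, -1.9, 14.6]
gripper_width: 0.0515
grasp_force: 7.3
```

>>> play_rows(
  rows=[
    [[0,0,-0.002],0,0.6],
    [[0,0,-0.005],0,0.6],
    [[-0.008,0,-0.001],0,0.6],
    [[-0.008,0,0],0,0.6],
    [[0,0,0],0,0.6],
  ],
)

```text
t: 7.55
position: [0.5109, -0.0017, 0.0568]
orientation: [-3.141, 0.001, 1.875]
force: [-0.1, -0.7, 0.0]
gripper_width: 0.0512
grasp_force: 0.0
```

```bash
python3 - <<'E'
from m import *
cap('wrist','w4'); measure('w4',np.array([.507,.008]),np.array([.4817,.0457]));s=ctrl.sense(); e=s['position'][:2]-[.4817,.0457];print(e@[-.305,.952],s['position'],s['force'])
E
```

```text
line n 2532 len 0.16946480855984605 c [0.4803 0.0465] deg 17.69 z 0.0117
bar n 12091 len 0.09826584737155261 c [0.507  0.0082] rel deg -0.05 zc 0.027 rms 0.00084
bar rel line: across -0.0445 along 0.0138
-0.05343275575453035 [ 0.51064989 -0.00115193  0.05663652] [-0.32755359  0.25134278  0.16048517]
```

>>> play_rows(
  rows=[
    [[0.0005,0,0.0035],0,0.6],
    [[0,0,0.0015],0,0.6],
    [[0,0,0.0015],0,0.6],
    [[0,0,0.001],0,0.6],
    [[0,0,0],0,0.6],
  ],
)

```text
t: 8.02
position: [0.5106, -0.0002, 0.0513]
orientation: [3.141, 0.001, 1.876]
force: [-4.1, -1.7, 11.1]
gripper_width: 0.0513
grasp_force: 5.1
```

>>> play_rows(
  rows=[
    [[0.001,0,0],0,0.6],
    [[0.002,0,0],0,0.6],
    [[0.004,0,0],0,0.6],
    [[0.005,0,0],0,0.6],
    [[0.005,0,0],0,0.6],
  ],
)

```text
t: 8.43
position: [0.5054, 0.0161, 0.0515]
orientation: [3.141, 0.001, 1.876]
force: [-5.2, -2.0, 11.6]
gripper_width: 0.0512
grasp_force: 6.0
```

>>> play_rows(
  rows=[
    [[0.005,0,0],0,0.6],
    [[0.005,0,0],0,0.6],
    [[0.003,0,0],0,0.6],
    [[0.0015,0,0],0,0.6],
    [[0.0005,0,0],0,0.6],
  ],
)

```text
t: 8.85
position: [0.5007, 0.0307, 0.0515]
orientation: [3.141, 0.001, 1.877]
force: [-5.5, -2.3, 11.1]
gripper_width: 0.0517
grasp_force: 5.9
```

>>> play_rows(
  rows=[
    [[0,0,0],0,0.6],
    [[0,0,0],0,0.6],
    [[0,0,0],0,0.6],
  ],
)

```text
t: 9.1
position: [0.5008, 0.0306, 0.0515]
orientation: [3.141, 0.001, 1.877]
force: [-5.9, -1.6, 12.0]
gripper_width: 0.0512
grasp_force: 6.1
```

>>> play_rows(
  rows=[
    [[0,0,-0.002],0,0.6],
    [[0,0,-0.005],0,0.6],
    [[-0.008,0,-0.001],0,0.6],
    [[-0.008,0,0],0,0.6],
    [[0,0,0],0,0.6],
  ],
)

```text
t: 9.52
position: [0.506, 0.0141, 0.0574]
orientation: [-3.141, 0.001, 1.875]
force: [0.4, 0.7, -0.3]
gripper_width: 0.0511
grasp_force: 0.0
```

```bash
python3 - <<'E'
from m import *
cap('wrist','w5'); measure('w5',np.array([.502,.024]),np.array([.4817,.0457]));s=ctrl.sense(); e=s['position'][:2]-[.4817,.0457];print(e@[-.305,.952],s['position'],s['force'])
E
```

```text
line n 2369 len 0.1690752203978112 c [0.4801 0.0464] deg 17.75 z 0.0117
bar n 12000 len 0.09816447062455934 c [0.5021 0.0235] rel deg -0.15 zc 0.0269 rms 0.0007
bar rel line: across -0.0285 along 0.0140
-0.03694637276748924 [0.50570495 0.01458145 0.05718402] [0.33100203 0.86264336 0.46605676]
```

>>> play_rows(
  rows=[
    [[0.0005,0,0.0035],0,0.6],
    [[0,0,0.0015],0,0.6],
    [[0,0,0.0015],0,0.6],
    [[0,0,0.0015],0,0.6],
    [[0,0,0],0,0.6],
  ],
)

```text
t: 9.98
position: [0.5055, 0.0156, 0.0513]
orientation: [3.141, 0.001, 1.876]
force: [-5.1, -2.1, 10.9]
gripper_width: 0.0511
grasp_force: 5.3
```

>>> play_rows(
  rows=[
    [[0.001,0,0],0,0.6],
    [[0.002,0,0],0,0.6],
    [[0.004,0,0],0,0.6],
    [[0.005,0,0],0,0.6],
    [[0.005,0,0],0,0.6],
  ],
)

```text
t: 10.4
position: [0.5003, 0.0319, 0.0515]
orientation: [3.142, 0.001, 1.876]
force: [-5.6, -2.8, 11.9]
gripper_width: 0.0514
grasp_force: 6.0
```

>>> play_rows(
  rows=[
    [[0.005,0,0],0,0.6],
    [[0.005,0,0],0,0.6],
    [[0.003,0,0],0,0.6],
    [[0.0015,0,0],0,0.6],
    [[0.0005,0,0],0,0.6],
  ],
)

```text
t: 10.82
position: [0.4957, 0.0465, 0.0514]
orientation: [3.141, 0.001, 1.877]
force: [-5.7, -2.2, 11.1]
gripper_width: 0.0514
grasp_force: 5.9
```

>>> play_rows(
  rows=[
    [[0,0,0],0,0.6],
    [[0,0,0],0,0.6],
    [[0,0,0],0,0.6],
  ],
)

```text
t: 11.07
position: [0.4958, 0.0464, 0.0515]
orientation: [3.141, 0.001, 1.877]
force: [-6.4, -1.2, 11.9]
gripper_width: 0.0514
grasp_force: 6.0
```

>>> play_rows(
  rows=[
    [[0,0,-0.002],0,0.6],
    [[0,0,-0.005],0,0.6],
    [[-0.008,0,-0.001],0,0.6],
    [[-0.008,0,0],0,0.6],
    [[0,0,0],0,0.6],
  ],
)

```text
t: 11.48
position: [0.5011, 0.0298, 0.0574]
orientation: [-3.141, 0.001, 1.875]
force: [0.4, -1.1, -0.0]
gripper_width: 0.051
grasp_force: 0.0
```

```bash
python3 - <<'E'
from m import *
cap('wrist','w6'); measure('w6',np.array([.497,.039]),np.array([.4817,.0457]));s=ctrl.sense(); e=s['position'][:2]-[.4817,.0457];print(e@[-.305,.952],s['position'],s['force'])
p=cv2.imread('pics/w6.png'); cv2.imwrite('pics/w6b.png',cv2.resize(p,(800,600),interpolation=cv2.INTER_CUBIC))
E
```

```text
line n 1596 len 0.16880283578819993 c [0.48  0.047] deg 17.85 z 0.0117
bar n 11876 len 0.09829257992005189 c [0.4973 0.0387] rel deg -0.24 zc 0.0269 rms 0.00071
bar rel line: across -0.0132 along 0.0139
-0.02045515284464612 [0.50077441 0.03032452 0.05723057] [ 0.45805447  0.13372353 -0.04476688]
```

View pics/w6b.png

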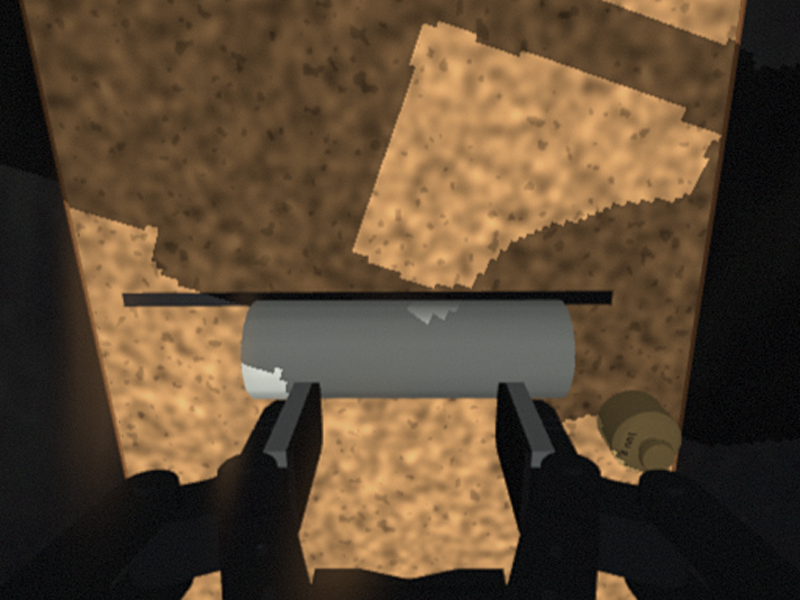

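The bar is at (242..574, 300..398), just short of the line at y≈298, and the weight is standing undisturbed. About 12.5 mm remain, so the tip has to travel 25 mm.

>>> play_rows(
  rows=[
    [[0.001,0,0.0035],0,0.6],
    [[0,0,0.0015],0,0.6],
    [[0,0,0.0015],0,0.6],
    [[0,0,0.0015],0,0.6],
    [[0,0,0],0,0.6],
  ],
)

```text
t: 11.95
position: [0.5004, 0.0319, 0.0514]
orientation: [3.142, 0.001, 1.877]
force: [-6.0, -1.9, 10.8]
gripper_width: 0.0511
grasp_force: 5.7
```

>>> play_rows(
  rows=[
    [[0.001,0,0],0,0.6],
    [[0.002,0,0],0,0.6],
    [[0.004,0,0],0,0.6],
    [[0.005,0,0],0,0.6],
    [[0.005,0,0],0,0.6],
  ],
)

```text
t: 12.37
position: [0.4952, 0.0482, 0.0515]
orientation: [3.141, 0.001, 1.876]
force: [-6.0, -2.6, 11.5]
gripper_width: 0.0516
grasp_force: 6.1
```

>>> play_rows(
  rows=[
    [[0.004,0,0],0,0.6],
    [[0.002,0,0],0,0.6],
    [[0.001,0,0],0,0.6],
    [[0.0005,0,0],0,0.6],
    [[0,0,0],0,0.6],
  ],
)

```text
t: 12.78
position: [0.4929, 0.0554, 0.0515]
orientation: [3.142, 0.001, 1.877]
force: [-6.8, -2.3, 11.8]
gripper_width: 0.0514
grasp_force: 6.2
```

>>> play_rows(
  rows=[
    [[0,0,0],0,0.6],
    [[0,0,0],0,0.6],
    [[0,0,-0.002],0,0.6],
    [[0,0,-0.005],0,0.6],
  ],
)

```text
t: 13.12
position: [0.4925, 0.0557, 0.056]
orientation: [-3.14, -0.0, 1.877]
force: [-0.2, -0.4, -0.8]
gripper_width: 0.0512
grasp_force: 0.0
```

>>> play_rows(
  rows=[
    [[0,0,-0.01],0,0.6],
    [[-0.02,0,-0.03],0,0.6],
    [[-0.035,0,-0.02],0,0.6],
    [[-0.025,0,0],0,0.6],
    [[0,0,0],0,0.6],
  ],
)

```text
t: 13.53
position: [0.5189, -0.0244, 0.1191]
orientation: [3.138, 0.004, 1.873]
force: [1.2, -0.4, -0.6]
gripper_width: 0.0515
grasp_force: 0.0
```

```bash
python3 - <<'E'
from m import *
print(ctrl.sense()['t'],ctrl.sense()['position'])
for f in ['w7','w7x']:
  cap('wrist',f); measure(f,np.array([.493,.051]),np.array([.4802,.0464]))
p=cv2.imread('pics/w7.png'); cv2.imwrite('pics/w7b.png',cv2.resize(p,(800,600),interpolation=cv2.INTER_CUBIC))
E
```

```text
13.5333 [ 0.51894301 -0.02437753  0.11908356]
line n 390 len 0.16870024049986632 c [0.4789 0.0479] deg 17.77 z 0.0106
bar n 8910 len 0.09837590861603332 c [0.4925 0.0518] rel deg -0.08 zc 0.0259 rms 0.00058
bar rel line: across -0.0004 along 0.0141
line n 367 len 0.1684539070182108 c [0.4795 0.0471] deg 17.8 z 0.0111
bar n 8941 len 0.09830058084723342 c [0.493 0.051] rel deg -0.12 zc 0.0263 rms 0.00058
bar rel line: across -0.0004 along 0.0139
```

View pics/w7b.png

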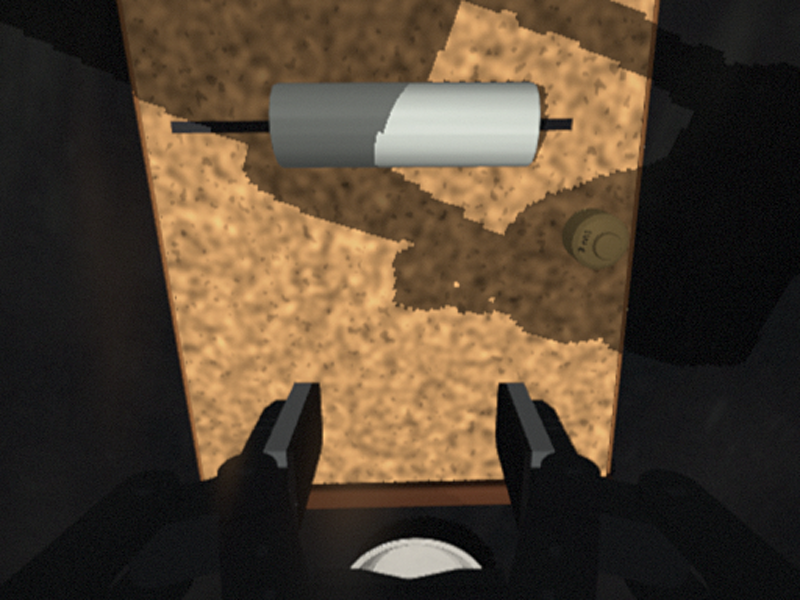

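The bar lies over the line, with the line's ends showing at (172..270,127) and (540..572,124). It is 0.4 mm off centre across the line and 0.1° off square. Both readings agree, so it is at rest, and the gripper is clear of it.

```bash
python3 -c "
from rig import finish_job; print(finish_job())"
```

```text
the job is handed in; nothing more can be done
None
```

The job is handed in: the bar was rolled from on top in five strokes and now rests on the dark line, about 0.4 mm off centre across it and 0.1° off square; lengthwise its middle is still about 14 mm from the line's middle, as at the start, because rolling doesn't change that.

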